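# Knock home the locking plunger behind the guard door

### The arm

A 6-joint arm with a two-finger parallel gripper is mounted at the origin on the work surface. World frame = base frame: x ahead of the robot, y to its left, z up, the work surface at z = 0. Lengths are in m, angles in rad, forces in N, time in s.
With the tool pointing down it reaches from about 0.3 to 0.75 m from the base axis. Payload 8.5 kg.
Tool frame: the origin (TCP) lies at the centre of the arm's flange, where the gripper is bolted on; the fingertips stand 166 mm ahead of it and the grasp point (between the pads) lies pinch_z ahead of it (pinch_z is the distance from the TCP to the grasp point, in m); z points along the fingers, y is the line along which they close (so a half turn about z gives the same grasp; the last joint's range is limited). The gripper opens to 88 mm and grips with 3 to 60 N. Pads are 18 mm wide; open, the fingers measure 123 mm over their backs; the gripper's body (75 mm by 187 mm) begins 45 mm behind the grasp point.
Start: joints at [-1.326, 0.381, 1.297, -0, 1.464, -0.215], TCP at [0.244, -0.493, 0.405] pointing down, gripper open.
Joint ranges: [-3.11, 3.11], [-0.89, 2.33], [0.22, 2.48], [-1.42, 4.56], [0.17, 2.85], [-2.88, 2.88]. Speed limits (rad/s): [2.39, 2.39, 3.14, 3.14, 3.14, 3.14].

### API

Orientations are given as a 3x3 rotation matrix whose columns are the frame's x, y, z axes.
In Python, from rig import state, get_image, hand_in, pinch_z gives the robot as it stands.
- The arm moves only by the shell command python3 -m pendant 'ROWS' [FORCE]. ROWS is JSON, a list that holds one entry, the list of rows, each a list of 7 numbers: the shift along the tool's x, y, z in mm, then the turn, a rotation vector about the tool's x, y, z in degrees, then the opening, from -1 (shut) to 1 (fully open), so that 0 is half open. In form: [[[x, y, z, wx, wy, wz, grip], ...]]. A call has 1 to 8 rows; each row shifts and turns the commanded pose from where the row before left it, along the tool's axes as they then stand; what a row does not reach is not made up. A row lasts 1/10 s, in which the tool goes at most 50 mm and 8.59 degrees, less where a joint would pass 70% of its speed; a pose out of reach is approached as far as the arm can. A call with a gripper value outside its range is refused whole. The fingers move at their own pace and stop on an object; FORCE is the grip in N (left out, the last holds). Time passes only in rows, so rows that do not move let the fingers close. It gives the time, the measured TCP pose, the force, the opening and the grip force at its end, in the units of the state.
- state(): the state, without advancing time (a new reading comes with each control period).
- get_image(name): name is "scene" or "top" or "wrist"; returns a dict with "frame" (480x640x3 uint8, red, green, blue), "fx", "fy", "cx", "cy" (pixels), "xyz" and "rotation" of the camera in the world; the wrist camera has in their place "hand_eye" (4x4, takes a point from camera to tool coordinates, whose origin is the TCP and whose axes are the flange's). Camera axes: x right, y down, z forward; pixel columns grow to the right and rows downward; lengths in m; the calibration is good to about 2 mm. A picture is of the moment at which its call begins: read the wrist's pose just before it. There is no depth.
- hand_in(): hands the job in; it is judged then, once.
The state is a dict: "t": time; "joints": joint angles; "qd": joint speeds; "joint_efforts": joint torques, N m; "ee_pos": TCP position; "eef_rot": TCP orientation; "wrist_force": force on the tool from outside, world axes, zero at the start; "ft_torque": the same for the moment, N m; "finger_gap": finger opening in m; "grip_force": force on a finger pad.
Only numpy, scipy, OpenCV 4.12 (cv2) and the standard library are available. Lean on these libraries where they do the work, as an engineer would, in place of code of your own. Each camera call takes 0.05 s, during which the arm holds its last target. There are 200 camera calls.

### The job

Take the mallet out of its rest, stand it head-down on its striking face on the rubber mat and let go, so that you can take it again by its handle. With the clear guard door slid open, reach in and strike the sprung plunger with the mallet, held by the handle, until it stays fully home. Then stand the mallet back on the rubber mat on its striking face, the same way up, and leave the door fully shut; touch the plunger with nothing but the mallet and leave the other things on the bench where they are.

Things in the scene. Friction and masses are not known exactly. Their poses are not given: they have to be found in the camera images.
- mallet: Wooden mallet, 0.4 kg, starts in the rest. Head: block 56 x 56 mm, 85 mm tall, standing on one of its two 56 x 56 mm striking faces. Handle: level flat bar 22 mm wide (y), 30 mm high (z), along its -x out to 185 mm from the head's axis, centre line 42.5 mm above the origin. Origin: centre of the lower face; z up. Centre of mass 15 mm from the head's axis towards the handle
- mallet_grip (a point): point on the mallet handle's centre line, 115 mm from the head's axis: a good place to hold it for the blow
- rest: Fixed dark wooden rest. The mallet's handle lies in its slot (32 mm wide, open at the top) between cheeks 70 mm high, too close for fingers; the head stands on the bench, free to be taken. Origin on the bench under the stored head; the cheeks run from 42 to 202 mm along its -x, 70 mm wide over all. Lift the mallet straight up by 60 mm or more to clear it
- mat: Square black rubber mat fixed on the bench, 160 x 160 mm, 4 mm thick. Origin: centre of its underside
- guard: Fixed drive unit in a cage of bars. Origin on the bench under the plunger. Doorway on its -x side: y from -80 to 80 mm, z from 16 to 205 mm, x from -70 to -35 mm. Bars close the sides (y = -85, 85 mm) and top (z = 218 to 226 mm), so only a tool held through the doorway reaches the plunger. Pulley and green gear case inside from x = 60 mm, up to z = 92 mm. Door rails in front, y from -90 to 245 mm
- door (a joint): travel of the clear sliding door in front of the doorway, m: 0 shut, 0.15 fully open; it slides along the guard's +y and stays where it is left; about 3 N of friction
- door_tab (a point): centre of the grip part of the door's upright aluminium tab, 8 mm thick (guard x), 30 mm wide (guard y), reaching from 35 mm below this point to 15 mm above; the door's top edge is 35 mm below this point. The tab moves with the door, midway along it
- plunger_cap: flat steel cap of the sprung plunger, 30 mm across, 9 mm thick, on an 18 mm stem over a 60 mm wide boss; origin at the centre of its top face, 75 mm above the bench when up, 51 mm when fully home; the boss's top is at 34 mm
- plunger (a joint): how far the plunger is down, m: 0 up (at the start), 0.024 fully home against a hard stop. A return spring and a grip collar resist with 6.5 to 7.5 N; the collar holds it where it has been driven to, so that several blows add up
- tin: bystander, loose: paint tin, 100 mm across, 100 mm tall; leave it alone
- spray: bystander, loose: white plastic bottle, 56 mm across, 170 mm tall; leave it alone
- jar: bystander, loose: glass jar, 72 mm across, 85 mm tall; leave it alone
- tape: bystander, loose: tape measure, 75 x 45 x 62 mm; leave it alone
- screwdriver: bystander, loose: screwdriver, 190 mm long, lying; leave it alone
- spanner: bystander, loose: spanner, 180 mm long, lying; leave it alone
- offcut: bystander, loose: wood offcut, 140 x 60 x 30 mm; leave it alone
Mind the look-alikes: they are no part of the job. Leave any green or red look-alike of the mallet alone.

How it is judged:
On the way, in this order (a step that is already met when the one before it is completed fails the run):
1. the mallet stands on the mat on its striking face, let go (horizontal distance between mallet and mat below 0.06 m and angle between mallet's own z axis and vertical below 0.15 rad and height (world z) of mallet below 0.012 m and linear speed of mallet below 0.03 m/s and contact force between the fingers and mallet below 0.2 N), for 0.2 s.
2. the mallet, held by its handle, strikes the plunger: it drives the first half of the travel at more than 0.05 m/s (contact force between mallet and plunger_cap above 1 N and velocity of joint plunger above 0.05 m/s and value of joint plunger below 0.012 m and distance between the grasp point and mallet_grip below 0.068 m).
At the end, for the whole second after the job is handed in: the plunger is home (20 mm or more of its 24 mm travel), the door is shut to within 8 mm, and the mallet stands on its striking face (within 0.15 rad of upright) on the mat, its head within 60 mm of the mat's centre, at rest and let go (all of step 1 and value of joint plunger above 0.02 m and value of joint door below 0.008 m); the robot touches nothing.
It fails at once if the robot itself presses the plunger (contact force between any of the fingers, the arm and plunger_cap above 1 N).
It fails at once if a bystander is moved more than 30 mm (distance of any of tin, spray, jar, tape, screwdriver, spanner, offcut from where it was at the start of the episode above 0.03 m).
It also fails if it takes over 72 s, if anything falls off the work surface, if the arm or the gripper's body presses on something with over 40 N, if the wrist force passes 120 N, or if a joint passes its speed limit or range.

## Working session

There is one attempt and no reset: what is moved stays moved. The work goes in short steps, Python scripts to look and compute and a shell command to move; the robot and the scene stay as the last step left them, time stands still between calls to the robot, and variables do not carry over. Pictures are saved under pics/ and viewed, at most 10 in all, crops included, and the job is handed in when it is done.

```bash
ls; mkdir -p pics
python3 - <<'E'
from rig import state,get_image,pinch_z
import cv2,numpy as np,pickle
s=state();print(pinch_z,s)
D={}
for n in("scene","top","wrist"):
    d=get_image(n);D[n]=d;cv2.imwrite(f"pics/{n}0.png",d["frame"][:,:,::-1])
    print(n,{k:(np.round(v,4).tolist() if k!="frame" else 0) for k,v in d.items()})
pickle.dump(D,open("d0.pkl","wb"))
E
```

```text
pics
0.1473 {'t': 0.0, 'joints': array([-1.32631225e+00,  3.81231530e-01,  1.29825683e+00, -1.54662298e-05,
        1.46361743e+00, -2.15298057e-01]), 'qd': array([-6.34948472e-05,  1.31266644e-03,  1.19323742e-03, -5.67816217e-04,
       -9.74675229e-04,  8.74869415e-04]), 'joint_efforts': array([ 1.34022561e-03, -4.37925267e+01, -2.24556720e+01,  7.13697122e-02,
        3.52836843e-02, -1.36348203e-04]), 'ee_pos': array([ 0.24405265, -0.49284666,  0.40411983]), 'eef_rot': array([[ 8.96148516e-01,  4.43754090e-01, -3.81183729e-04],
       [ 4.43754147e-01, -8.96147372e-01,  1.46441756e-03],
       [ 3.08244485e-04, -1.48148748e-03, -9.99998855e-01]]), 'wrist_force': array([-0.73736902, -0.87411877,  0.45313144]), 'ft_torque': array([ 0.01879182, -0.04404017, -0.01726231]), 'grip_force': 0.0, 'finger_gap': 0.08813199521473544}
scene {'frame': 0, 'fx': 567.4903, 'fy': 567.4903, 'cx': 324.9163, 'cy': 236.1657, 'xyz': [1.4589, -0.0741, 1.0212], 'rotation': [[0.0116, 0.6689, -0.7433], [0.9999, -0.0014, 0.0144], [0.0086, -0.7434, -0.6688]]}
top {'frame': 0, 'fx': 503.423, 'fy': 503.423, 'cx': 322.0012, 'cy': 235.5076, 'xyz': [0.259, -0.0229, 1.431], 'rotation': [[-0.0955, -0.9749, 0.2012], [-0.9954, 0.094, -0.0171], [-0.0023, -0.2019, -0.9794]]}
wrist {'frame': 0, 'fx': 405.9269, 'fy': 405.9269, 'cx': 319.0383, 'cy': 236.2503, 'hand_eye': [[0.0006, -0.9599, -0.2804, 0.0722], [1.0, 0.0004, 0.0008, 0.0001], [-0.0007, -0.2804, 0.9599, 0.0201], [0.0, 0.0, 0.0, 1.0]]}
```

View pics/top0.png

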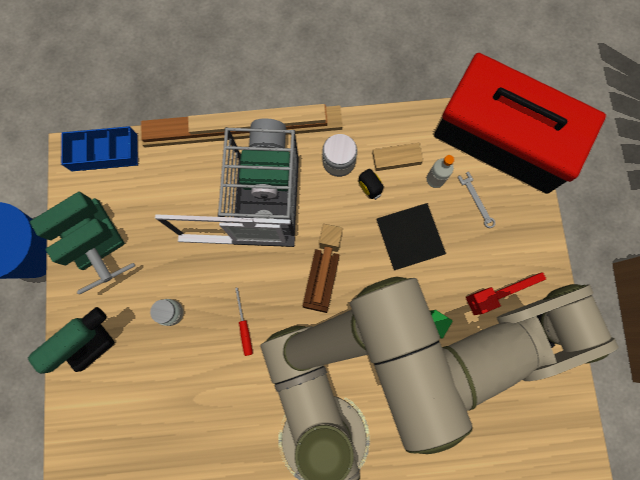

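View pics/scene0.png

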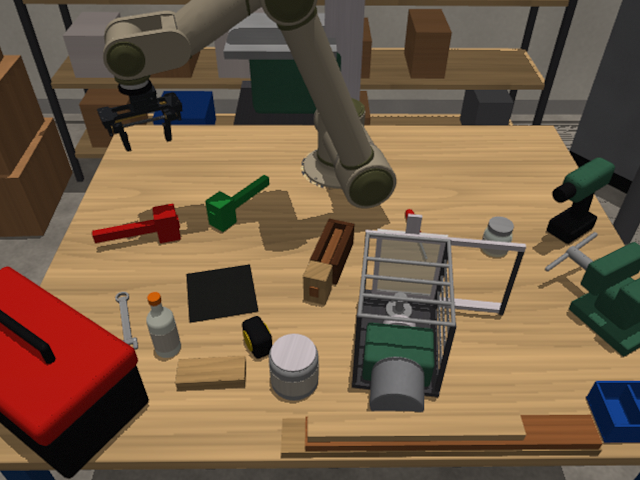

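The top view shows the mat at (411,236), the wooden mallet with its head at (330,236) and its handle in the dark rest to (318,305), and the guard at (258,190). The red mallet at (505,292) and the green one at (440,322), which is (225,210) in the scene view, are look-alikes. The wooden one in the rest fits the description. I'll confirm it in an enlarged crop.

```bash
cat > h.py <<'E'
import numpy as np,cv2,pickle
def ray(d,px):
    R=np.array(d["rotation"]);v=np.array([(px[0]-d["cx"])/d["fx"],(px[1]-d["cy"])/d["fy"],1]);return np.array(d["xyz"]),R@v
def plane(d,px,z):
    o,v=ray(d,px);return o+v*(z-o[2])/v[2]
def tri(d1,p1,d2,p2):
    A=[];b=[]
    for d,p in((d1,p1),(d2,p2)):
        o,v=ray(d,p);v=v/np.linalg.norm(v);P=np.eye(3)-np.outer(v,v);A.append(P);b.append(P@o)
    return np.linalg.lstsq(np.vstack(A),np.hstack(b),rcond=None)[0]
E
python3 - <<'E'
import pickle,cv2,numpy as np
from h import *
D=pickle.load(open("d0.pkl","rb"))
t=D["top"]["frame"][:,:,::-1];s=D["scene"]["frame"][:,:,::-1]
a=cv2.resize(t[120:320,150:350],(600,600),interpolation=cv2.INTER_CUBIC)
cv2.imwrite("pics/c_top.png",a)   # x=150+u/3,y=120+v/3
b=cv2.resize(s[200:380,290:530],(800,600),interpolation=cv2.INTER_CUBIC)
cv2.imwrite("pics/c_sc.png",b)   # x=290+u/3.333, y=200+v/3.333
# mat
m=(t.max(2)<60).astype(np.uint8); m[:, :370]=0;m[:,450:]=0;m[:195]=0;m[275:]=0
c=max(cv2.findContours(m,0,2)[0],key=cv2.contourArea)
box=cv2.boxPoints(cv2.minAreaRect(c));q=cv2.approxPolyDP(c,6,True)[:,0]
P=np.array([plane(D["top"],p,.004) for p in q]);print("mat",q.tolist(),P.round(4).tolist(),P.mean(0))
E
```

```text
mat [[426, 204], [377, 219], [394, 269], [445, 253]] [[0.6168, -0.3602, 0.004], [0.5857, -0.212, 0.004], [0.4353, -0.243, 0.004], [0.4672, -0.3945, 0.004]] [ 0.526222   -0.30244011  0.004     ]
```

View pics/c_top.png

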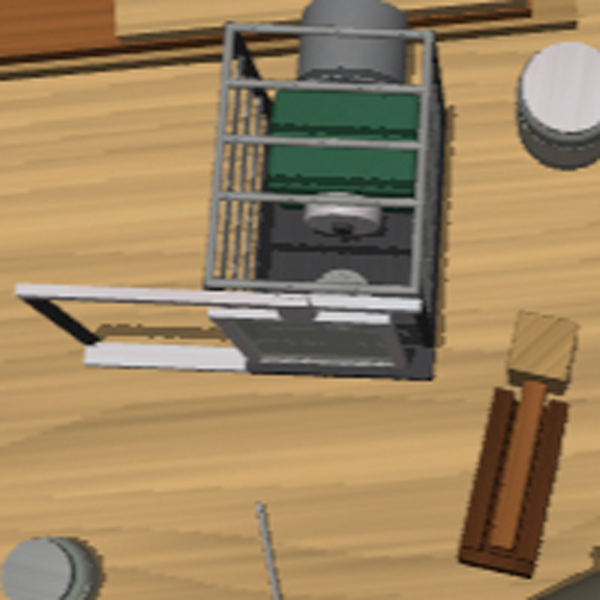

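View pics/c_sc.png

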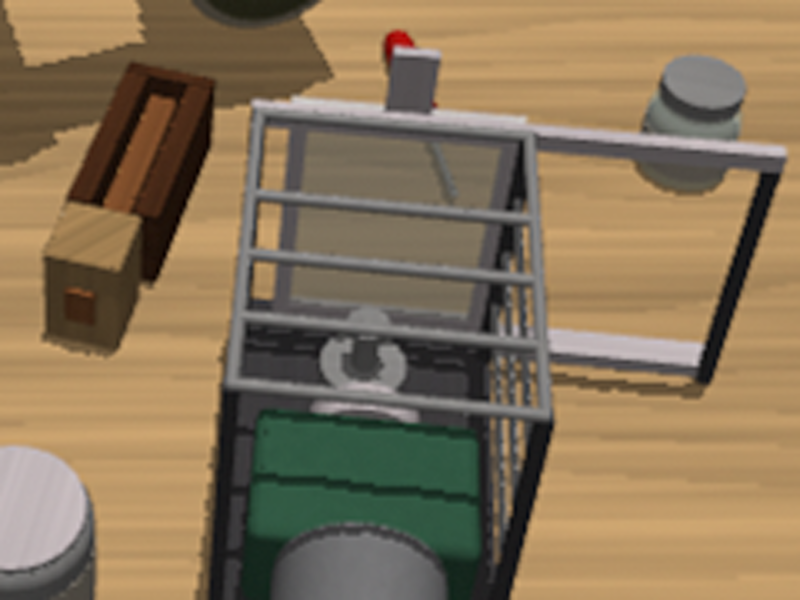

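The crops confirm the wooden mallet: its head is at crop (543,345) and its brown handle lies in the slot of the dark rest. The cap is at about (370,320) in the scene crop, with the boss ring below it at (362,360). The tab is at scene crop (415,50–110) and top crop (296,305).

Run:
```python
from h import *
np.set_printoptions(precision=4,suppress=True)
D=pickle.load(open("d0.pkl","rb"));T=D["top"];S=D["scene"]
tc=lambda u,v:(150+u/3-.33,120+v/3-.33); sc=lambda u,v:(290+u/3.333-.35,200+v/3.333-.35)
hd=[plane(T,tc(*p),.085) for p in((520,310),(580,323),(570,382),(508,368))]
print("head top",np.array(hd),np.mean(hd,0))
hs=[plane(S,sc(*p),.085) for p in((67,203),(143,212),(125,265),(45,257))]
print("head scene",np.array(hs),np.mean(hs,0))
print("handle end",plane(T,tc(504,546),.0575), "rest end",plane(T,tc(460,560),.07),plane(T,tc(532,577),.07))
for n,a,b in(("front-y",(427,297),(258,108)),("front+y",(212,285),(530,130)),("rear-y",(432,35),(235,385)),("rear+y",(230,28),(548,410)),
 ("rail end+y",(18,290),(784,152)),("tabtop",(296,297),(415,50))):
    print(n,tri(T,tc(*a),S,sc(*b)))
print("cap T",plane(T,tc(342,275),.075),"cap S",plane(S,sc(370,320),.075),"boss",plane(S,sc(362,362),.034))
for z in(.24,.26,.28):print("tabtop",z,plane(S,sc(415,50),z),plane(T,tc(296,297),z))
```

```text
head top [[ 0.5701 -0.0525  0.085 ]
 [ 0.5527 -0.1058  0.085 ]
 [ 0.4992 -0.0911  0.085 ]
 [ 0.5174 -0.0365  0.085 ]] [ 0.5349 -0.0715  0.085 ]
head scene [[ 0.5042 -0.0907  0.085 ]
 [ 0.5134 -0.0372  0.085 ]
 [ 0.5647 -0.0506  0.085 ]
 [ 0.557  -0.1053  0.085 ]] [ 0.5348 -0.0709  0.085 ]
handle end [ 0.3599 -0.0177  0.0575] rest end [0.3504 0.0226 0.07  ] [ 0.3292 -0.04    0.07  ]
front-y [0.5572 0.0293 0.2214]
front+y [0.583  0.2012 0.2255]
rear-y [0.7859 0.0036 0.2215]
rear+y [0.8071 0.1728 0.225 ]
rail end+y [0.5958 0.3611 0.2184]
tabtop [0.5555 0.1276 0.2679]
cap T [0.6214 0.1082 0.075 ] cap S [0.6066 0.1133 0.075 ] boss [0.6082 0.1117 0.034 ]
tabtop 0.24 [0.5219 0.1357 0.24  ] [0.5625 0.1307 0.24  ]
tabtop 0.26 [0.5459 0.1303 0.26  ] [0.5574 0.1281 0.26  ]
tabtop 0.28 [0.5699 0.1249 0.28  ] [0.5523 0.1255 0.28  ]
```

```bash
cat > go.py <<'E'
# usage: go.py x y z yaw pitch : grasp-point target -> turn (tool rotvec, deg) and shift (mm) in the tool axes AFTER the turn
# and the shift in the present axes
import sys,numpy as np
from scipy.spatial.transform import Rotation as R
from rig import state,pinch_z
x,y,z,yaw,p=map(float,sys.argv[1:])
Rt=(R.from_euler('z',yaw,degrees=True)*R.from_euler('y',-p,degrees=True)*R.from_euler('x',180,degrees=True)).as_matrix()
s=state();Rc=s["eef_rot"];g=s["ee_pos"]+Rc[:,2]*pinch_z
np.set_printoptions(precision=1,suppress=True)
tcp=np.array([x,y,z])-Rt[:,2]*pinch_z
print("t",round(s["t"],1),"grasp mm",g*1e3,"turn",R.from_matrix(Rc.T@Rt).as_rotvec(degrees=True),
"TCP shift, new axes",Rt.T@(tcp-s["ee_pos"])*1e3,"grasp shift, present axes",Rc.T@(np.array([x,y,z])-g)*1e3,
"| F",s["wrist_force"],"gap",s["finger_gap"]*1e3,"grip",s["grip_force"],"J",np.degrees(s["joints"]))
E
python3 -m pendant '[[[0,0,0,0,0,7.2,1],[0,0,0,0,0,7.2,1],[0,0,0,0,0,7.2,1],[0,0,0,0,0,7.2,1],[0,0,0,0,0,7.2,1],[0,0,0,0,0,7.2,1]]]' 60
python3 -m pendant '[[[13,-41,0,0,0,0,1],[13,-41,0,0,0,0,1],[13,-41,0,0,0,0,1],[13,-41,0,0,0,0,1],[13,-41,0,0,0,0,1],[13,-41,0,0,0,0,1],[13,-41,0,0,0,0,1],[13,-41,0,0,0,0,1]]]'
python3 go.py 0.535 -0.071 0.2 -16.9 0
```

```text
t: 0.75
ee_pos: [0.2441, -0.4929, 0.4045]
eef_rot: [[0.956, -0.295, -0.0], [-0.295, -0.956, 0.001], [-0.0, -0.001, -1.0]]
wrist_force: [0.0, -0.8, 0.5]
finger_gap: 0.0881
grip_force: 0.0
t: 1.55
ee_pos: [0.4394, -0.2075, 0.4047]
eef_rot: [[0.957, -0.29, -0.0], [-0.29, -0.957, 0.0], [-0.0, -0.0, -1.0]]
wrist_force: [0.3, -0.8, -1.1]
finger_gap: 0.0881
grip_force: 0.0
t 1.6 grasp mm [ 439.3 -207.5  257.4] turn [-0.  0.  0.] TCP shift, new axes [  51.8 -158.4   57.4] grasp shift, present axes [  52.  -158.3   57.4] | F [ 0.3 -0.8 -1.1] gap 88.07842513151103 grip 0.0 J [-39.3  15.4  84.1   0.   80.6  67.6]
```

```bash
python3 -m pendant '[[[13,-40,0,0,0,0,1],[13,-40,0,0,0,0,1],[13,-40,20,0,0,0,1],[13,-38,37,0,0,0,1],[0,0,0,0,0,0,1]]]'
python3 go.py 0.535 -0.071 0.055 -16.9 0
python3 - <<'E'
from rig import get_image
import cv2;cv2.imwrite("pics/w1.png",get_image("wrist")["frame"][:,:,::-1])
E
```

```text
t: 2.05
ee_pos: [0.5332, -0.0726, 0.3468]
eef_rot: [[0.958, -0.286, -0.007], [-0.286, -0.958, 0.003], [-0.007, -0.001, -1.0]]
wrist_force: [-0.2, 0.1, -1.0]
finger_gap: 0.0882
grip_force: 0.0
t 2.0 grasp mm [532.2 -72.1 199.5] turn [-0.1  0.4  0.3] TCP shift, new axes [  1.3  -2.  144.5] grasp shift, present axes [  3.5  -1.7 144.5] | F [-0.2  0.1 -1. ] gap 88.21484147826746 grip 0.0 J [-20.4  23.5  81.7   0.   75.2  86.2]
```

View pics/w1.png

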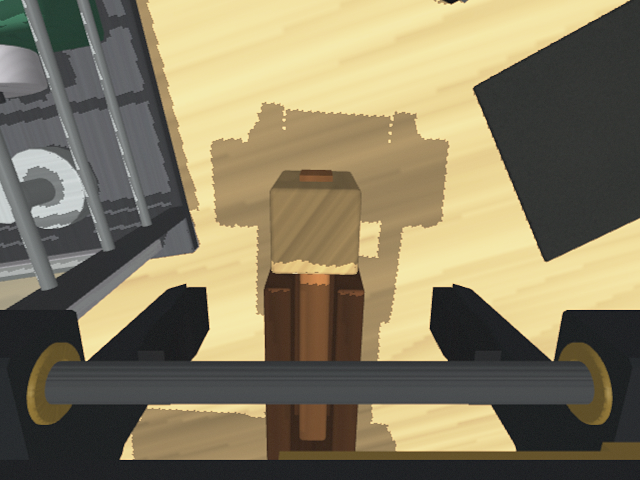

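The wrist view shows the head centred between the fingers (column 316, fingers at 208 and 430) and the handle central in the slot. The gripper body would pass within 1–2 mm of the guard's side. I'll offset the grip 4 mm away from it, turn it 2°, and watch the force on the way down.

```bash
python3 go.py 0.534 -0.075 0.055 -15 0
python3 -m pendant '[[[2,2,0,0,0.4,-1.8,1],[0,0,30,0,0,0,1],[0,0,30,0,0,0,1],[0,0,10,0,0,0,1],[0,0,0,0,0,0,1]]]'
python3 go.py 0.534 -0.075 0.055 -15 0
```

```text
t 2.1 grasp mm [532.1 -74.  201.6] turn [-0.   0.3 -1.7] TCP shift, new axes [  1.4   0.4 146.6] grasp shift, present axes [  2.7   0.4 146.6] | F [ 0.6 -0.6  0.3] gap 88.39829309630304 grip 0.0 J [-20.6  23.4  81.6  -0.   75.3  86.1]
t: 2.6
ee_pos: [0.5339, -0.0792, 0.2808]
eef_rot: [[0.965, -0.261, 0.005], [-0.261, -0.965, -0.002], [0.006, 0.0, -1.0]]
wrist_force: [0.3, -0.7, 0.6]
finger_gap: 0.0883
grip_force: 0.0
t 2.6 grasp mm [534.7 -79.4 133.5] turn [ 0.  -0.3 -0.1] TCP shift, new axes [-1.  -4.1 78.5] grasp shift, present axes [-2.3 -4.1 78.5] | F [ 0.3 -0.7  0.6] gap 88.29171753919017 grip 0.0 J [-21.   27.8  86.9   0.   65.   84.1]
```

```bash
python3 -m pendant '[[[-1,-3,20,0,0,0,1],[0,0,20,0,0,0,1],[0,0,15,0,0,0,1],[0,0,12,0,0,0,1],[0,0,10,0,0,0,1],[0,0,0,0,0,0,1]]]'
python3 go.py 0.534 -0.075 0.055 -15 0
```

```text
t: 3.2
ee_pos: [0.5345, -0.0755, 0.2036]
eef_rot: [[0.966, -0.26, 0.006], [-0.26, -0.966, -0.002], [0.006, 0.0, -1.0]]
wrist_force: [-0.2, 0.0, -0.4]
finger_gap: 0.0884
grip_force: 0.0
t 3.2 grasp mm [535.4 -75.8  56.3] turn [ 0.  -0.4 -0.1] TCP shift, new axes [-0.6 -0.4  1.3] grasp shift, present axes [-1.5 -0.4  1.2] | F [-0.2  0.  -0.4] gap 88.35322733134657 grip 0.0 J [-20.6  34.   91.5   0.   54.1  84.4]
```

No contact. I'll close and lift.

```bash
python3 -m pendant '[[[0,0,0,0,0,0,-1],[0,0,0,0,0,0,-1],[0,0,0,0,0,0,-1],[0,0,0,0,0,0,-1],[0,0,0,0,0,0,-1],[0,0,0,0,0,0,-1]]]' 40
python3 -m pendant '[[[0,0,-10,0,0,0,-1],[0,0,-20,0,0,0,-1],[0,0,-30,0,0,0,-1],[0,0,-30,0,0,0,-1],[0,0,-20,0,0,0,-1],[0,0,0,0,0,0,-1]]]'
python3 go.py 0.526 -0.302 0.065 -16 0
python3 - <<'E'
from rig import get_image
import cv2;cv2.imwrite("pics/w2.png",cv2.resize(get_image("wrist")["frame"][:,:,::-1],(480,360)))
E
```

```text
t: 3.8
ee_pos: [0.5346, -0.0751, 0.2044]
eef_rot: [[0.965, -0.261, 0.008], [-0.261, -0.965, -0.001], [0.008, -0.001, -1.0]]
wrist_force: [0.3, 4.8, 5.8]
finger_gap: 0.0559
grip_force: 39.9
t: 4.4
ee_pos: [0.5337, -0.0753, 0.3163]
eef_rot: [[0.966, -0.259, 0.011], [-0.259, -0.966, -0.004], [0.011, 0.001, -1.0]]
wrist_force: [0.9, 0.0, -5.2]
finger_gap: 0.056
grip_force: 39.6
t 4.4 grasp mm [535.2 -76.  169. ] turn [ 0.1 -0.6  1. ] TCP shift, new axes [ 55.1 220.  104. ] grasp shift, present axes [ 48.5 220.6 104.8] | F [ 0.9  0.  -5.2] gap 56.027209094523826 grip 39.57277832007094 J [-20.6  25.3  84.4  -0.   69.6  84.4]
```

View pics/w2.png

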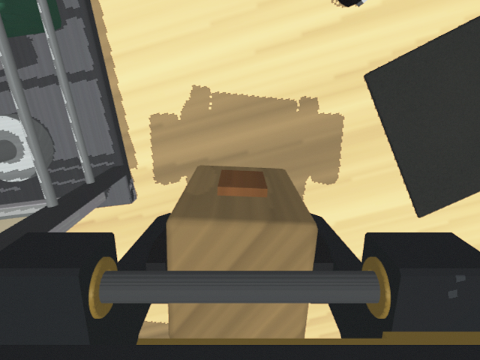

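The mallet hangs upright in the grip. Before choosing which way to lay the handle, I'll locate the green look-alike.

```bash
python3 - <<'E'
from h import *
np.set_printoptions(precision=3,suppress=True)
D=pickle.load(open("d0.pkl","rb"));S=D["scene"]
f=cv2.cvtColor(S["frame"],cv2.COLOR_RGB2HSV)
for n,lo,hi in(("green",(50,120,50),(75,255,255)),("red",(0,150,60),(6,255,255))):
    m=cv2.inRange(f,lo,hi);m[:,330:]=0;m[:160]=0;m[250:]=0
    c=max(cv2.findContours(m,0,2)[0],key=cv2.contourArea)[:,0]
    for nm,p in(("L",c[c[:,0].argmin()]),("R",c[c[:,0].argmax()]),("B",c[c[:,1].argmax()]),("T",c[c[:,1].argmin()])):
        print(n,nm,p,plane(S,p,0),plane(S,p,.06))
E
python3 -m pendant '[[[4,40,0,0,0,0,-1],[5,40,0,0,0,0,-1],[5,40,0,0,0,0,-1],[5,40,0,0,0,0,-1],[5,40,0,0,0,0,-1],[24,20,0,0,0,0,-1],[0,0,0,0,0,0,-1]]]'
python3 go.py 0.526 -0.302 0.065 -16 0
```

```text
green L [206 200] [ 0.167 -0.394  0.   ] [ 0.243 -0.375  0.06 ]
green R [268 178] [ 0.06  -0.222  0.   ] [ 0.142 -0.213  0.06 ]
green B [222 231] [ 0.303 -0.331  0.   ] [ 0.37  -0.316  0.06 ]
green T [263 175] [ 0.045 -0.238  0.   ] [ 0.128 -0.228  0.06 ]
red L [ 92 231] [ 0.302 -0.682  0.   ] [ 0.37  -0.646  0.06 ]
red R [180 238] [ 0.331 -0.44   0.   ] [ 0.397 -0.418  0.06 ]
red B [ 95 242] [ 0.346 -0.661  0.   ] [ 0.411 -0.626  0.06 ]
red T [168 204] [ 0.186 -0.499  0.   ] [ 0.26  -0.474  0.06 ]
t: 5.15
ee_pos: [0.5232, -0.3033, 0.3118]
eef_rot: [[0.965, -0.263, 0.005], [-0.263, -0.965, -0.001], [0.005, 0.0, -1.0]]
wrist_force: [0.7, 0.2, -3.7]
finger_gap: 0.0562
grip_force: 39.6
t 5.2 grasp mm [ 523.9 -303.5  164.5] turn [ 0.  -0.3  0.8] TCP shift, new axes [ 2.4 -2.  99.5] grasp shift, present axes [ 1.1 -2.  99.5] | F [ 0.7  0.2 -3.7] gap 56.222476405923025 grip 39.5744512102101 J [-41.3  31.6  73.7   0.1  74.5  63.9]
```

```bash
python3 -m pendant '[[[0,0,0,0,0,7.5,-1],[0,0,0,0,0,7.2,-1],[0,0,30,0,0,0,-1],[0,0,30,0,0,0,-1],[0,0,25,0,0,0,-1],[0,0,12,0,0,0,-1],[0,0,0,0,0,0,-1]]]'
python3 go.py 0.530 -0.302 0.061 -30 0
```

```text
t: 5.85
ee_pos: [0.5232, -0.2996, 0.215]
eef_rot: [[0.868, -0.496, 0.003], [-0.496, -0.868, 0.001], [0.002, -0.002, -1.0]]
wrist_force: [0.6, 0.0, -4.9]
finger_gap: 0.0557
grip_force: 39.6
t 5.8 grasp mm [ 523.6 -299.4   67.7] turn [-0.1 -0.1  0.3] TCP shift, new axes [ 7.1 -1.3  6.7] grasp shift, present axes [ 6.8 -0.9  6.7] | F [ 0.6  0.  -4.9] gap 55.688630026893286 grip 39.57336913139443 J [-41.1  37.8  80.1   0.2  62.   78.6]
```

```bash
python3 -m pendant '[[[4,0,3,0,0,0,-1],[3,0,2,0,0,0,-1],[0,0,2,0,0,0,-1],[0,0,1,0,0,0,-1],[0,0,0,0,0,0,-1]]]' 
python3 -m pendant '[[[0,0,0,0,0,0,0.2],[0,0,0,0,0,0,0.6],[0,0,0,0,0,0,1],[0,0,0,0,0,0,1],[0,0,0,0,0,0,1],[0,0,-20,0,0,0,1],[0,0,-40,0,0,0,1],[0,0,-40,0,0,0,1]]]'
python3 -m pendant '[[[-30,0,-40,0,0,0,1],[-40,0,-20,0,0,0,1],[-30,0,0,0,0,0,1],[0,0,0,0,0,0,1]]]'
python3 - <<'E'
from rig import get_image,state
import cv2,pickle,numpy as np
d=get_image("top");s=get_image("scene");w=get_image("wrist")
pickle.dump((d,s),open("d1.pkl","wb"))
a=cv2.resize(d["frame"][170:330,340:460][:,:,::-1],(300,400),interpolation=2)
b=cv2.resize(w["frame"][:,:,::-1],(500,375))
o=np.zeros((400,800,3),np.uint8);o[:,:300]=a;o[:375,300:]=b
cv2.imwrite("pics/p3.png",o)
E
python3 go.py 0.43 -0.245 0.15 -30 0
```

```text
t: 6.35
ee_pos: [0.5296, -0.3037, 0.2094]
eef_rot: [[0.868, -0.496, 0.007], [-0.496, -0.868, -0.002], [0.007, -0.002, -1.0]]
wrist_force: [0.4, -0.0, -4.0]
finger_gap: 0.056
grip_force: 39.6
t: 7.15
ee_pos: [0.5289, -0.3035, 0.3102]
eef_rot: [[0.868, -0.496, 0.006], [-0.496, -0.868, -0.001], [0.005, -0.002, -1.0]]
wrist_force: [0.4, -0.2, 0.2]
finger_gap: 0.0883
grip_force: 0.0
t: 7.55
ee_pos: [0.4397, -0.2521, 0.3697]
eef_rot: [[0.868, -0.496, 0.007], [-0.496, -0.868, -0.002], [0.007, -0.001, -1.0]]
wrist_force: [-0.6, -0.8, 0.4]
finger_gap: 0.0882
grip_force: 0.0
t 7.7 grasp mm [ 443.3 -254.5  221.4] turn [-0.1 -0.4  0.2] TCP shift, new axes [-15.2  -1.8  71.4] grasp shift, present axes [-16.8  -1.6  71.3] | F [-0.1  0.3 -0.2] gap 88.3503064165009 grip 0.0 J [-43.2  19.5  84.2   0.2  75.8  76.5]
```

View pics/p3.png

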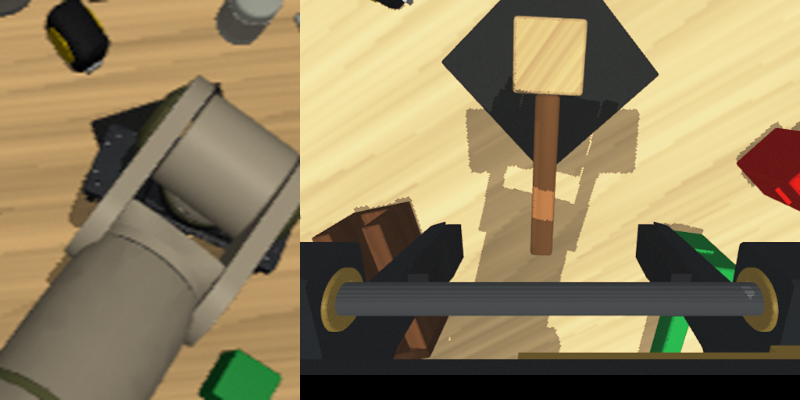

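The mallet stands upright on the mat, and its handle is clear from (546,95) to (541,253). Next is the door: fingers closed, go to the −y side of the tab.

```bash
python3 -m pendant '[[[0,0,-20,0,0,-7.8,-1],[0,0,-20,0,0,-7.6,-1],[0,0,-5,0,0,-7.6,-1],[0,0,0,0,0,0,-1]]]'
python3 go.py 0.545 0.055 0.265 -7.2 0
```

```text
t: 8.1
ee_pos: [0.4423, -0.2543, 0.4138]
eef_rot: [[0.993, -0.116, 0.008], [-0.116, -0.993, -0.003], [0.008, 0.002, -1.0]]
wrist_force: [-0.4, 0.4, -1.4]
finger_gap: 0.0585
grip_force: 0.0
t 8.1 grasp mm [ 443.5 -254.7  266.5] turn [ 0.1 -0.5  0.5] TCP shift, new axes [  63.1 -319.7    1.5] grasp shift, present axes [  64.8 -319.4    1.5] | F [-0.4  0.4 -1.4] gap 58.45293613547849 grip 0.0 J [-43.2  17.3  79.6   0.2  82.6  53.4]
```

```bash
python3 -m pendant '[[[0,-40,0,0,0,0,-1],[8,-40,0,0,0,0,-1],[8,-40,0,0,0,0,-1],[8,-40,0,0,0,0,-1],[8,-40,0,0,0,0,-1],[8,-40,0,0,0,0,-1],[8,-40,0,0,0,0,-1],[0,0,0,0,0,0,-1]]]' 20
python3 - <<'E'
from rig import get_image,state,pinch_z
import cv2,pickle,numpy as np
s=state();w=get_image("wrist");t=get_image("top")
pickle.dump((s,w,t),open("d2.pkl","wb"))
b=cv2.resize(w["frame"][:,:,::-1],(440,330)); a=cv2.resize(t["frame"][150:270,200:320][:,:,::-1],(330,330),interpolation=2)
cv2.imwrite("pics/p4.png",np.hstack([a,b]))
print((s["ee_pos"]+s["eef_rot"][:,2]*pinch_z).round(4))
E
```

```text
t: 8.9
ee_pos: [0.5234, 0.0222, 0.4124]
eef_rot: [[0.993, -0.117, 0.005], [-0.117, -0.993, -0.001], [0.005, 0.0, -1.0]]
wrist_force: [-0.0, 0.1, -0.1]
finger_gap: 0.0007
grip_force: 0.0
[0.5242 0.0221 0.2651]
```

View pics/p4.png

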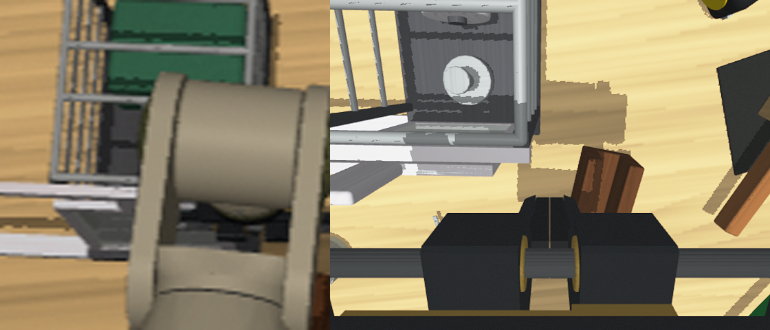

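The wrist view (right half) shows the cap at about (458,82) with the boss ring at (467,80). The bright rail runs at row 150, and the tab rises at left, (330–405, 120–200). I'll check these positions.

```bash
cat >> h.py <<'E'
def wcam(s,w):
    H=np.array(w["hand_eye"]);d=dict(w);R=np.array(s["eef_rot"]);d["rotation"]=R@H[:3,:3];d["xyz"]=np.array(s["ee_pos"])+R@H[:3,3];return d
E
python3 - <<'E'
from h import *
np.set_printoptions(precision=4,suppress=True)
s,w,t=pickle.load(open("d2.pkl","rb"));W=wcam(s,w);S=pickle.load(open("d0.pkl","rb"))["scene"]
k=640/440;q=lambda u,v:((u-330)*k,v*k)
sc=lambda u,v:(290+u/3.333-.35,200+v/3.333-.35)
print("cam",W["xyz"],"cap",plane(W,q(458,82),.075),"boss",plane(W,q(467,80),.034), "captri",tri(W,q(458,82),S,sc(370,320)))
for p in((405,125),(333,200),(340,165),(383,175)):
    print(p,[plane(W,q(*p),z) for z in(.218,.268)])
print("rail front -y end",plane(W,q(530,152),.218),plane(W,q(530,165),.218))
E
```

```text
cam [0.5952 0.0137 0.3927] cap [0.6075 0.1126 0.075 ] boss [0.6101 0.1139 0.034 ] captri [0.6074 0.1128 0.0757]
(405, 125) [array([0.5803, 0.1064, 0.218 ]), array([0.5846, 0.0799, 0.268 ])]
(333, 200) [array([0.5363, 0.1679, 0.218 ]), array([0.5532, 0.1238, 0.268 ])]
(340, 165) [array([0.5597, 0.1553, 0.218 ]), array([0.5699, 0.1148, 0.268 ])]
(383, 175) [array([0.5498, 0.1293, 0.218 ]), array([0.5628, 0.0962, 0.268 ])]
rail front -y end [0.554 0.031 0.218] [0.5453 0.0321 0.218 ]
```

```bash
python3 -m pendant '[[[19,-20,7,0,0,0,-1],[0,-30,0,0,0,0,-1],[0,-15,0,0,0,0,-1],[0,-15,0,0,0,0,-1],[0,-15,0,0,0,0,-1],[0,-15,0,0,0,0,-1]]]'
python3 -m pendant '[[[0,-15,0,0,0,0,-1],[0,-15,0,0,0,0,-1],[0,-15,0,0,0,0,-1],[0,-15,0,0,0,0,-1],[0,-15,0,0,0,0,-1],[0,-10,0,0,0,0,-1],[0,-5,0,0,0,0,-1]]]'
python3 go.py 0.5795 0.2355 0.258 -7 0
```

```text
t: 9.6
ee_pos: [0.5542, 0.1259, 0.4067]
eef_rot: [[0.993, -0.119, 0.007], [-0.119, -0.993, -0.003], [0.008, 0.002, -1.0]]
wrist_force: [1.6, -3.8, -0.2]
finger_gap: 0.0005
grip_force: 1.5
t: 10.3
ee_pos: [0.5645, 0.2162, 0.4065]
eef_rot: [[0.993, -0.117, 0.007], [-0.117, -0.993, -0.002], [0.007, 0.001, -1.0]]
wrist_force: [1.2, -3.4, 1.1]
finger_gap: 0.0005
grip_force: 1.4
t 10.3 grasp mm [565.5 216.  259.2] turn [ 0.1 -0.4  0.3] TCP shift, new axes [ 12.5 -21.    1.2] grasp shift, present axes [ 11.6 -21.    1.3] | F [ 1.2 -3.4  1.1] gap 0.4779998199517869 grip 1.416634461202193 J [  9.8  27.3  65.   -0.2  87.4 106.5]
```

Pushing on the tab at 3–4 N, as expected. Continue until it reaches its stop.

```bash
python3 -m pendant '[[[0,-10,0,0,0,0,-1],[0,-6,0,0,0,0,-1],[0,-4,0,0,0,0,-1],[0,-2,0,0,0,0,-1],[0,0,0,0,0,0,-1]]]'
python3 -m pendant '[[[0,-2,0,0,0,0,-1],[0,-2,0,0,0,0,-1],[0,-2,0,0,0,0,-1],[0,0,0,0,0,0,-1]]]'
```

```text
t: 10.8
ee_pos: [0.5671, 0.2371, 0.4064]
eef_rot: [[0.993, -0.117, 0.006], [-0.117, -0.993, -0.001], [0.006, 0.001, -1.0]]
wrist_force: [0.3, 0.7, 0.3]
finger_gap: 0.0007
grip_force: 0.1
t: 11.2
ee_pos: [0.5678, 0.2421, 0.4064]
eef_rot: [[0.993, -0.119, 0.005], [-0.119, -0.993, -0.005], [0.006, 0.004, -1.0]]
wrist_force: [-1.8, -10.4, 0.2]
finger_gap: 0.0002
grip_force: 4.9
```

```bash
python3 -m pendant '[[[0,10,0,0,0,0,-1],[-20,0,-25,0,0,0,-1],[-30,20,0,0,0,0,0],[-20,40,0,0,0,0,1],[-10,40,0,0,0,0,1],[0,40,0,0,0,0,1],[0,40,0,0,0,0,1],[0,40,0,0,0,0,1]]]'
python3 -m pendant '[[[0,40,0,0,0,8,1],[0,40,0,0,0,8,1],[0,40,0,0,0,8,1],[0,40,0,0,0,0,1],[0,40,0,0,0,0,1],[0,40,0,0,0,0,1],[0,0,0,0,0,0,1]]]'
python3 go.py 0.43 -0.245 0.16 -32 35
```

```text
t: 12.0
ee_pos: [0.4604, 0.0226, 0.4314]
eef_rot: [[0.993, -0.117, 0.008], [-0.117, -0.993, -0.001], [0.008, 0.0, -1.0]]
wrist_force: [0.4, -0.2, 0.3]
finger_gap: 0.0463
grip_force: 0.0
t: 12.7
ee_pos: [0.3677, -0.1973, 0.431]
eef_rot: [[0.857, -0.516, 0.007], [-0.516, -0.857, -0.002], [0.007, -0.002, -1.0]]
wrist_force: [0.2, 0.6, -0.4]
finger_gap: 0.0881
grip_force: 0.0
t 12.7 grasp mm [ 368.8 -197.6  283.7] turn [-0.4 34.6  0.9] TCP shift, new axes [-91.5   7.5 119.5] grasp shift, present axes [ 75.9   9.2 124.3] | F [ 0.2  0.6 -0.4] gap 88.05822965348867 grip 0.0 J [-44.6   7.   90.5   0.2  82.1  76.4]
```

```bash
cat > hand.py <<'E'
from h import *
from rig import get_image,state
np.set_printoptions(precision=4,suppress=True)
s=state();w=get_image("wrist");W=wcam(s,w)
def proj(P):
    c=W["rotation"].T@(np.array(P)-W["xyz"]);return np.array([W["fx"]*c[0]/c[2]+W["cx"],W["fy"]*c[1]/c[2]+W["cy"]])
ex=proj([.53-.09,-.3037+.056,.062]);print("expected px",ex)
f=cv2.cvtColor(w["frame"],cv2.COLOR_RGB2HSV);x,y=ex.astype(int);print(f[y,x-12:x+13:4])
m=cv2.inRange(f,(5,100,40),(15,255,215));m=cv2.morphologyEx(m,cv2.MORPH_OPEN,np.ones((5,5)))
n,l,st,ce=cv2.connectedComponentsWithStats(m);k=l[y,x];print(k,st[k],ce[k])
yy,xx=np.nonzero(l==k);ys=np.unique(yy)
mid=[( (xx[yy==r].min()+xx[yy==r].max())/2,r,np.ptp(xx[yy==r])) for r in ys[5:-5]]
wd=np.median([a[2] for a in mid]);mid=[a for a in mid if abs(a[2]-wd)<6];print("n",len(mid),"w",wd)
P=np.array([plane(W,a[:2],.0615) for a in mid]);c,v=P.mean(0),np.linalg.svd(P-P.mean(0))[2][0]
v=v*np.sign(v[0]);print("mid",c,"yaw",np.degrees(np.arctan2(v[1],v[0])),"ends",P[0],P[-1])
cv2.imwrite("pics/hm.png",m)
E
python3 hand.py
```

```text
expected px [326.7401 101.5295]
[[ 13 156 172]
 [ 13 156 189]
 [ 13 155 188]
 [ 14 154 197]
 [ 14 158 199]
 [ 14 158 198]
 [ 13 149 145]]
1 [ 312    0   31  197 5151] [325.8193  94.8148]
n 187 w 26.0
mid [ 0.4416 -0.2476  0.0615] yaw -32.35559306967512 ends [ 0.5001 -0.285   0.0615] [ 0.378  -0.2076  0.0615]
```

```bash
python3 -m pendant '[[[0,0,0,0,8,0,1],[0,0,0,0,8,0,1],[0,0,0,0,8,0,1],[0,0,0,0,8,0,1],[0,0,0,0,7.6,1.2,1],[0,0,0,0,0,0,1]]]'
python3 go.py 0.4413 -0.2475 0.0465 -32.4 40
```

```text
t: 13.35
ee_pos: [0.3694, -0.1932, 0.4309]
eef_rot: [[0.646, -0.525, 0.554], [-0.41, -0.851, -0.328], [0.643, -0.015, -0.765]]
wrist_force: [-0.0, -0.2, -1.1]
finger_gap: 0.0883
grip_force: 0.0
t 13.3 grasp mm [ 451.  -241.5  318.2] turn [-1.2 -0.  -0. ] TCP shift, new axes [-178.3    7.3  204.9] grasp shift, present axes [-178.6   14.4  204.5] | F [-0.  -0.2 -1.1] gap 88.34180299411567 grip 0.0 J [-46.1   2.2  99.4  15.3  40.4  67.6]
```

```bash
python3 -m pendant '[[[-30,7,30,-1.2,0,0,1],[-30,0,30,0,0,0,1],[-30,0,30,0,0,0,1],[-30,0,30,0,0,0,1],[-30,0,25,0,0,0,1],[-28,0,20,0,0,0,1],[0,0,0,0,0,0,1]]]'
python3 go.py 0.4413 -0.2475 0.0465 -32.4 40
```

```text
t: 14.05
ee_pos: [0.3546, -0.189, 0.256]
eef_rot: [[0.642, -0.514, 0.57], [-0.403, -0.858, -0.319], [0.653, -0.025, -0.757]]
wrist_force: [-0.5, -0.1, 0.2]
finger_gap: 0.0882
grip_force: 0.0
t 14.1 grasp mm [ 438.5 -236.1  144.5] turn [-2.  -0.7  0.2] TCP shift, new axes [-54.6   2.9  80.4] grasp shift, present axes [-57.6  10.8  79.4] | F [-0.5 -0.1  0.2] gap 88.1602664327465 grip 0.0 J [-47.7  17.  119.   68.9  12.8   9.7]
```

Joint 5 is close to its limit at this pitch, so I'll come back to about 22°.

```bash
python3 -m pendant '[[[0,0,-20,0,-6,0,1],[0,0,-10,0,-6,0,1],[0,0,0,0,-6,0,1],[0,0,0,0,0,0,1]]]'
python3 go.py 0.4380 -0.2450 0.0465 -32.4 22
```

```text
t: 14.45
ee_pos: [0.3493, -0.1842, 0.2685]
eef_rot: [[0.732, -0.498, 0.465], [-0.444, -0.866, -0.229], [0.517, -0.039, -0.855]]
wrist_force: [-0.2, 0.2, -0.9]
finger_gap: 0.0883
grip_force: 0.0
t 14.4 grasp mm [ 417.8 -217.9  142.5] turn [-3.1 -9.1  1.2] TCP shift, new axes [16.4  3.8 98.8] grasp shift, present axes [-22.8  17.2  97.7] | F [-0.2  0.2 -0.9] gap 88.29581789312151 grip 0.0 J [-47.5  14.7 116.7  30.4  21.9  47.3]
```

```bash
python3 -m pendant '[[[0,0,0,-1.5,-4.5,0.6,1],[0,0,0,-1.5,-4.5,0.6,1],[0,0,0,0,0,0,1]]]'
python3 go.py 0.4380 -0.2450 0.0465 -32.4 22
```

```text
t: 14.75
ee_pos: [0.3494, -0.1841, 0.268]
eef_rot: [[0.781, -0.535, 0.322], [-0.496, -0.845, -0.199], [0.378, -0.004, -0.926]]
wrist_force: [-1.0, 0.5, -0.3]
finger_gap: 0.0882
grip_force: 0.0
t 14.8 grasp mm [ 396.8 -213.4  131.7] turn [-0.2 -0.2 -0. ] TCP shift, new axes [16.6  3.9 98.3] grasp shift, present axes [15.6  5.  98.4] | F [-1.   0.5 -0.3] gap 88.20395862241261 grip 0.0 J [-46.3  15.  114.6  11.2  29.3  67.3]
```

```bash
python3 -m pendant '[[[16,4,20,0,0,0,1],[0,0,30,0,0,0,1],[0,0,25,0,0,0,1],[0,0,15,0,0,0,1],[0,0,0,0,0,0,1]]]'
python3 go.py 0.4380 -0.2450 0.0465 -32.4 22
```

```text
t: 15.25
ee_pos: [0.3884, -0.2136, 0.189]
eef_rot: [[0.781, -0.535, 0.321], [-0.498, -0.845, -0.198], [0.377, -0.005, -0.926]]
wrist_force: [-0.5, 0.3, -0.0]
finger_gap: 0.0882
grip_force: 0.0
t 15.2 grasp mm [ 435.6 -242.7   52.5] turn [-0.3 -0.1 -0.1] TCP shift, new axes [ 1.1 -0.   6.8] grasp shift, present axes [0.7 0.7 6.8] | F [-0.5  0.3 -0. ] gap 88.19838231108452 grip 0.0 J [-45.2  28.1 112.8  16.3  18.3  62.7]
```

```bash
python3 -m pendant '[[[0,0,6,0,0,0,1],[0,0,0,0,0,0,0],[0,0,0,0,0,0,-0.5],[0,0,0,0,0,0,-1],[0,0,0,0,0,0,-1],[0,0,0,0,0,0,-1],[0,0,0,0,0,0,-1]]]' 60
python3 -m pendant '[[[0,0,-10,0,0,0,-1],[0,0,-20,0,0,0,-1],[0,0,-30,0,0,0,-1],[0,0,-30,0,0,0,-1],[0,0,-30,0,0,0,-1],[0,0,0,0,0,0,-1]]]'
python3 -c "from rig import state;print(state()['ft_torque'])"
python3 go.py 0.505 0.125 0.145 -7.2 22
python3 - <<'E'
from rig import get_image,state
import cv2,pickle,numpy as np
w=get_image("wrist");d=get_image("scene")
b=cv2.resize(w["frame"][:,:,::-1],(400,300));a=cv2.resize(d["frame"][100:340,80:400][:,:,::-1],(400,300),interpolation=2)
cv2.imwrite("pics/p5.png",np.hstack([a,b]))
E
```

```text
t: 15.95
ee_pos: [0.39, -0.2146, 0.1848]
eef_rot: [[0.781, -0.536, 0.321], [-0.497, -0.844, -0.199], [0.377, -0.004, -0.926]]
wrist_force: [0.1, 0.3, -0.3]
finger_gap: 0.0422
grip_force: 0.0
t: 16.55
ee_pos: [0.3508, -0.1901, 0.2989]
eef_rot: [[0.78, -0.536, 0.324], [-0.496, -0.844, -0.203], [0.383, -0.002, -0.924]]
wrist_force: [-0.1, -0.7, -0.0]
finger_gap: 0.0006
grip_force: 0.0
[ 0.21166604  0.16754417 -0.03460207]
t 16.6 grasp mm [ 398.5 -220.   162.8] turn [  9.4  -0.5 -23.4] TCP shift, new axes [  47.6 -331.9   37.9] grasp shift, present axes [ -94.8 -348.3  -19.2] | F [-0.1 -0.7 -0. ] gap 0.588996464551182 grip 0.0 J [-46.8  12.  111.4   9.7  35.2  68.7]
```

View pics/p5.png

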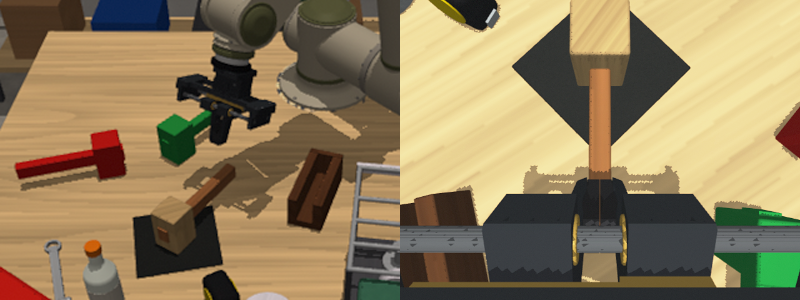

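The mallet still stands on the mat at scene half (185,225). I lifted before the slow fingers had closed (42 mm gap), so I'll go back, close fully, and lift only once the grip is confirmed.

```bash
python3 -m pendant '[[[0,0,0,0,0,0,1],[0,0,0,0,0,0,1],[0,0,0,0,0,0,1],[0,0,0,0,0,0,1],[0,0,0,0,0,0,1],[0,0,0,0,0,0,1],[0,0,0,0,0,0,1],[0,0,0,0,0,0,1]]]'
python3 -m pendant '[[[0,0,0,0,0,0,1],[0,0,0,0,0,0,1],[0,0,30,0,0,0,1],[0,0,30,0,0,0,1],[0,0,30,0,0,0,1],[0,0,20,0,0,0,1],[0,0,0,0,0,0,1]]]'
python3 go.py 0.4380 -0.2450 0.0465 -32.4 22; python3 hand.py | tail -1
```

```text
t: 17.45
ee_pos: [0.3515, -0.1907, 0.2958]
eef_rot: [[0.781, -0.536, 0.32], [-0.497, -0.844, -0.199], [0.377, -0.004, -0.926]]
wrist_force: [-0.9, 0.7, 0.7]
finger_gap: 0.0623
grip_force: 0.0
t: 18.15
ee_pos: [0.3871, -0.2129, 0.1922]
eef_rot: [[0.782, -0.536, 0.318], [-0.498, -0.844, -0.197], [0.374, -0.005, -0.927]]
wrist_force: [-0.2, -0.3, 0.2]
finger_gap: 0.0883
grip_force: 0.0
t 18.1 grasp mm [ 433.9 -241.8   55.6] turn [-0.3  0.  -0.1] TCP shift, new axes [ 1.3 -0.2 10.4] grasp shift, present axes [ 1.4  0.5 10.4] | F [-0.2 -0.3  0.2] gap 88.27031757601387 grip 0.0 J [-45.2  27.6 112.8  15.7  18.9  63.3]
mid [ 0.4648 -0.2622  0.0615] yaw -32.31994190606617 ends [ 0.5032 -0.2865  0.0615] [ 0.428  -0.2388  0.0615]
```

```bash
python3 -m pendant '[[[1,0,9,0,0,0,1],[0,0,0,0,0,0,-1],[0,0,0,0,0,0,-1],[0,0,0,0,0,0,-1],[0,0,0,0,0,0,-1],[0,0,0,0,0,0,-1],[0,0,0,0,0,0,-1],[0,0,0,0,0,0,-1]]]' 60
python3 -m pendant '[[[0,0,0,0,0,0,-1],[0,0,0,0,0,0,-1],[0,0,0,0,0,0,-1]]]'
python3 go.py 0.4380 -0.2450 0.0465 -32.4 22
```

```text
t: 19.0
ee_pos: [0.3904, -0.2149, 0.1861]
eef_rot: [[0.781, -0.536, 0.321], [-0.497, -0.844, -0.199], [0.377, -0.004, -0.926]]
wrist_force: [-0.5, 0.2, -1.0]
finger_gap: 0.0339
grip_force: 0.0
t: 19.3
ee_pos: [0.3904, -0.2149, 0.186]
eef_rot: [[0.781, -0.536, 0.32], [-0.497, -0.844, -0.199], [0.377, -0.004, -0.926]]
wrist_force: [-1.1, 0.2, 1.1]
finger_gap: 0.0213
grip_force: 60.0
t 19.3 grasp mm [ 437.6 -244.3   49.6] turn [-0.2 -0.2 -0.1] TCP shift, new axes [-0.1 -0.1  3.1] grasp shift, present axes [-0.5  0.4  3.1] | F [-1.1  0.2  1.1] gap 21.33933031515001 grip 60.00280486419797 J [-45.1  28.6 112.5  16.3  17.9  62.7]
```

```bash
python3 - <<'E'
from rig import get_image;import pickle;pickle.dump(get_image("wrist"),open("wb.pkl","wb"))
E
python3 -m pendant '[[[4,0,-9,0,0,0,-1],[8,0,-19,0,0,0,-1],[12,0,-28,0,0,0,-1],[12,0,-28,0,0,0,-1],[12,0,-28,0,0,0,-1],[8,0,-18,0,0,0,-1],[0,0,0,0,0,0,-1],[0,0,0,0,0,0,-1]]]'
python3 go.py 0.505 0.125 0.145 -7.2 22
python3 - <<'E'
from rig import get_image;import pickle,cv2,numpy as np
a=pickle.load(open("wb.pkl","rb"))["frame"];b=get_image("wrist")["frame"]
# head+handle motion between the two wrist views by template match of handle-root patch
for (x,y,w,h) in((270,60,110,70),(300,150,40,60)):
    r=cv2.matchTemplate(b,a[y:y+h,x:x+w],cv2.TM_CCOEFF_NORMED);_,v,_,l=cv2.minMaxLoc(r);print((x,y),"->",l,round(v,2))
for n,f in(("a",a),("b",b)):
    f=cv2.cvtColor(f,cv2.COLOR_RGB2HSV);col=f[:300:15,319];print(n,col.tolist())
E
```

```text
t: 20.15
ee_pos: [0.3921, -0.2164, 0.3268]
eef_rot: [[0.782, -0.536, 0.319], [-0.498, -0.845, -0.198], [0.375, -0.004, -0.927]]
wrist_force: [0.2, -0.1, -5.1]
finger_gap: 0.0215
grip_force: 60.0
t 20.1 grasp mm [ 439.1 -245.5  190.3] turn [  9.2  -0.1 -23.4] TCP shift, new axes [  -3.9 -352.9   47.2] grasp shift, present axes [-149.8 -348.1  -10.3] | F [ 0.2 -0.1 -5.1] gap 21.506439727078405 grip 59.986015520989895 J [-45.1  14.  102.1   7.3  42.7  72.9]
(270, 60) -> (270, 61) 0.99
(300, 150) -> (300, 149) 0.97
a [[19, 115, 216], [20, 109, 226], [21, 110, 228], [20, 111, 225], [19, 104, 110], [18, 103, 106], [19, 105, 109], [14, 157, 202], [13, 153, 201], [13, 156, 200], [13, 158, 200], [14, 157, 198], [14, 156, 198], [14, 154, 197], [14, 155, 198], [13, 154, 197], [13, 156, 194], [13, 156, 195], [14, 158, 194], [13, 154, 194]]
b [[19, 115, 216], [20, 111, 226], [20, 110, 228], [21, 112, 224], [18, 107, 114], [19, 104, 110], [20, 108, 109], [14, 155, 202], [14, 156, 199], [13, 158, 199], [13, 156, 198], [13, 154, 197], [14, 160, 198], [14, 159, 196], [14, 159, 196], [14, 158, 195], [13, 156, 193], [14, 156, 194], [14, 159, 193], [14, 155, 192]]
```

No sag in the grip: the wrist view is unchanged to within 1 px. I'll turn to the guard's yaw, then stage in front of the doorway.

```bash
python3 -m pendant '[[[-15,0,5,3.1,0,-7.8,-1],[-15,0,5,3.1,0,-7.8,-1],[-15,0,5,3,0,-7.8,-1],[0,0,0,0,0,0,-1]]]'
python3 go.py 0.370 0.1425 0.138 -7.2 22; python3 go.py 0.365 -0.02 0.17 -7.2 22
```

```text
t: 20.6
ee_pos: [0.3599, -0.202, 0.2954]
eef_rot: [[0.919, -0.139, 0.369], [-0.129, -0.99, -0.05], [0.372, -0.002, -0.928]]
wrist_force: [-0.1, -0.0, -4.1]
finger_gap: 0.0212
grip_force: 60.0
t 20.6 grasp mm [ 414.2 -209.3  158.7] turn [ 0.2  0.1 -0.8] TCP shift, new axes [ -89.7 -343.1  -13.7] grasp shift, present axes [ -93.9 -342.2  -14.5] | F [-0.1 -0.  -4.1] gap 21.248536032605458 grip 59.992848951369524 J [-48.9  13.8 109.4  21.5  42.1  34.9]
t 20.6 grasp mm [ 414.2 -209.3  158.7] turn [ 0.2  0.1 -0.8] TCP shift, new axes [ -63.4 -181.2  -37.6] grasp shift, present axes [ -65.5 -180.7  -38. ] | F [-0.1 -0.  -4.1] gap 21.248536032605458 grip 59.992848951369524 J [-48.9  13.8 109.4  21.5  42.1  34.9]
```

```bash
python3 -m pendant '[[[-20,-20,-10,0,0,-0.8,-1],[-20,-30,-10,0,0,0,-1],[-15,-35,-10,0,0,0,-1],[-8,-35,-8,0,0,0,-1],[0,-35,0,0,0,0,-1],[0,-26,0,0,0,0,-1],[0,0,0,0,0,0,-1]]]'
python3 go.py 0.370 0.1425 0.138 -7.2 22
```

```text
t: 21.3
ee_pos: [0.3122, -0.0113, 0.3078]
eef_rot: [[0.919, -0.128, 0.373], [-0.117, -0.992, -0.053], [0.377, 0.005, -0.926]]
wrist_force: [0.2, 1.2, -4.1]
finger_gap: 0.0212
grip_force: 60.0
t 21.3 grasp mm [367.1 -19.1 171.4] turn [ 0.3 -0.1 -0. ] TCP shift, new axes [ -28.3 -159.8   24.5] grasp shift, present axes [ -28.8 -160.8   23.5] | F [ 0.2  1.2 -4.1] gap 21.242569894284998 grip 60.01808797940612 J [-26.1   2.3 121.6  11.6  35.5  63. ]
```

```bash
python3 -m pendant '[[[-10,-30,6,0,0,0,-1],[-10,-35,6,0,0,0,-1],[-8,-35,6,0,0,0,-1],[0,-35,6,0,0,0,-1],[0,-25,0,0,0,0,-1],[0,0,0,0,0,0,-1]]]'
python3 go.py 0.5014 0.1262 0.136 -7.2 22
python3 - <<'E'
from rig import get_image;import cv2,numpy as np
w=get_image("wrist");d=get_image("scene")
b=cv2.resize(w["frame"][:,:,::-1],(400,300));a=cv2.resize(d["frame"][190:370,330:530][:,:,::-1],(400,360),interpolation=2)
b=cv2.copyMakeBorder(b,0,60,0,0,0)
cv2.imwrite("pics/p6.png",np.hstack([a,b]))
E
```

```text
t: 21.9
ee_pos: [0.3167, 0.149, 0.2739]
eef_rot: [[0.918, -0.128, 0.374], [-0.116, -0.992, -0.053], [0.378, 0.005, -0.926]]
wrist_force: [1.2, 2.1, -4.6]
finger_gap: 0.0216
grip_force: 60.0
t 21.9 grasp mm [371.8 141.2 137.5] turn [ 0.3 -0.2 -0. ] TCP shift, new axes [120.9  -0.6  50.2] grasp shift, present axes [120.2  -1.7  50.7] | F [ 1.2  2.1 -4.6] gap 21.637135399324073 grip 60.013635735958815 J [  7.   10.9 119.5 -11.8  28.6 113.6]
```

View pics/p6.png

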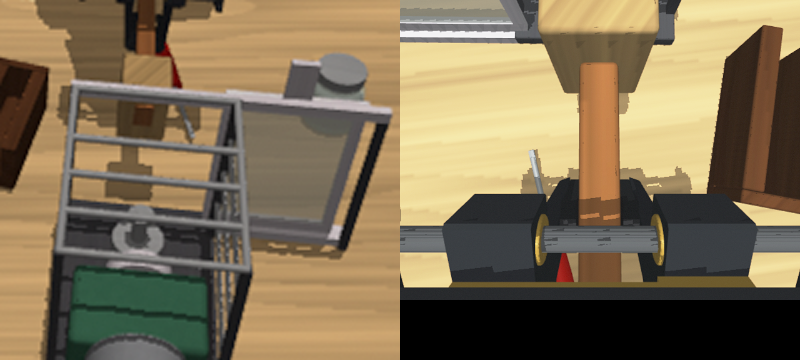

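The door stands fully open, and the head at scene half (150,70) lines up with the doorway and the plunger ring at (138,235). Go in.

```bash
python3 -m pendant '[[[20,0,8,0,0,0,-1],[24,0,10,0,0,0,-1],[24,0,10,0,0,0,-1],[24,0,10,0,0,0,-1],[19,-1,8,0,0,0,-1],[10,-1,4,0,0,0,-1],[0,0,0,0,0,0,-1]]]'
python3 go.py 0.5014 0.1262 0.136 -7.2 22
```

```text
t: 22.7
ee_pos: [0.4468, 0.1314, 0.2733]
eef_rot: [[0.918, -0.13, 0.374], [-0.118, -0.991, -0.055], [0.378, 0.006, -0.926]]
wrist_force: [0.0, -0.7, -3.8]
finger_gap: 0.0215
grip_force: 60.0
t 22.7 grasp mm [501.8 123.3 136.9] turn [ 0.4 -0.2 -0.1] TCP shift, new axes [-0.6 -1.7  0.5] grasp shift, present axes [-1.1 -2.9  0.5] | F [ 0.  -0.7 -3.8] gap 21.495816781833618 grip 59.993695858865976 J [  2.5  20.5 103.6  -7.3  34.3 105.2]
```

```bash
python3 -m pendant '[[[0,-2,0,0,0,0,-1],[-8,0,19,0,0,0,-1],[-7,0,17,0,0,0,-1],[0,0,0,0,0,0,-1]]]'
python3 go.py 0.5014 0.1262 0.0966 -7.2 22; python3 -c "from rig import state;print(state()['ft_torque'])"
```

```text
t: 23.1
ee_pos: [0.4454, 0.1343, 0.2339]
eef_rot: [[0.919, -0.127, 0.373], [-0.115, -0.992, -0.054], [0.377, 0.006, -0.926]]
wrist_force: [2.1, 0.0, -0.5]
finger_gap: 0.0212
grip_force: 60.0
t 23.1 grasp mm [500.4 126.4  97.5] turn [ 0.4 -0.2  0.1] TCP shift, new axes [1.  1.  1.2] grasp shift, present axes [0.6 0.1 1.2] | F [ 2.1  0.  -0.5] gap 21.187085093169507 grip 59.99284291639924 J [  2.9  24.5 106.4  -9.   27.7 107.4]
[ 0.12171831  0.16004285 -0.01759726]
```

```bash
python3 -m pendant '[[[-1,0,2,0,0,0,-1],[0,0,1,0,0,0,-1],[0,0,0,0,0,0,-1]]]'
python3 -m pendant '[[[0,0,2,0,0,0,-1],[0,0,0,0,0,0,-1]]]'
python3 go.py 0.5014 0.1262 0.0966 -7.2 22
```

```text
t: 23.4
ee_pos: [0.4458, 0.1343, 0.2322]
eef_rot: [[0.918, -0.127, 0.375], [-0.115, -0.992, -0.054], [0.379, 0.006, -0.925]]
wrist_force: [-5.0, 0.6, 4.3]
finger_gap: 0.0216
grip_force: 60.0
t: 23.6
ee_pos: [0.4466, 0.1342, 0.2305]
eef_rot: [[0.918, -0.127, 0.376], [-0.115, -0.992, -0.054], [0.379, 0.006, -0.925]]
wrist_force: [-7.0, 1.6, 9.7]
finger_gap: 0.0212
grip_force: 60.0
t 23.6 grasp mm [501.9 126.3  94.3] turn [ 0.4 -0.3  0.1] TCP shift, new axes [ 1.2  1.1 -2.4] grasp shift, present axes [ 0.5  0.2 -2.3] | F [-7.   1.6  9.7] gap 21.17635046566984 grip 60.00101365149021 J [  2.9  24.9 106.4  -9.2  27.1 107.5]
```

Firm stop: about 14 N of push at the expected home height. Lift and back out.

```bash
python3 -m pendant '[[[7,0,-18,0,0,0,-1],[8,0,-20,0,0,0,-1],[0,0,0,0,0,0,-1]]]'
python3 - <<'E'
from rig import get_image;import pickle,cv2
a=pickle.load(open("wb.pkl","rb"))["frame"];b=get_image("wrist")["frame"]
for (x,y,w,h) in((270,60,110,70),(300,150,40,60)):
    r=cv2.matchTemplate(b[:330,150:500],a[y:y+h,x:x+w],cv2.TM_CCOEFF_NORMED);_,v,_,l=cv2.minMaxLoc(r);print((x,y),"->",(l[0]+150,l[1]),round(v,2))
E
python3 -m pendant '[[[-15,0,-6,0,0,0,-1],[-24,0,-10,0,0,0,-1],[-24,0,-10,0,0,0,-1],[-24,0,-10,0,0,0,-1],[-24,0,-10,0,0,0,-1],[-10,0,-4,0,0,0,-1],[0,0,0,0,0,0,-1]]]'
python3 - <<'E'
from h import *
from rig import get_image
S0=pickle.load(open("d0.pkl","rb"))["scene"];S=get_image("scene");pickle.dump(S,open("s3.pkl","wb"))
np.set_printoptions(precision=1,suppress=True)
def proj(d,P):
    c=np.array(d["rotation"]).T@(np.array(P)-np.array(d["xyz"]));return np.array([d["fx"]*c[0]/c[2]+d["cx"],d["fy"]*c[1]/c[2]+d["cy"]])
print("cap up",proj(S,(.6075,.1128,.075)),"home",proj(S,(.6075,.1128,.051)))
for n,f in(("before",S0["frame"]),("now",S["frame"])):
    g=cv2.cvtColor(f,cv2.COLOR_RGB2GRAY);print(n);print(g[284:324:2,384:414:3])
E
python3 go.py 0.370 0.1425 0.138 -7.2 22
```

```text
t: 23.9
ee_pos: [0.4465, 0.1344, 0.2722]
eef_rot: [[0.917, -0.127, 0.377], [-0.115, -0.992, -0.054], [0.381, 0.006, -0.925]]
wrist_force: [0.1, -0.3, -4.6]
finger_gap: 0.0216
grip_force: 60.0
(270, 60) -> (269, 116) 0.67
(300, 150) -> (300, 160) 0.95
t: 24.65
ee_pos: [0.3156, 0.1511, 0.2704]
eef_rot: [[0.92, -0.126, 0.372], [-0.115, -0.992, -0.054], [0.376, 0.007, -0.927]]
wrist_force: [1.2, 0.8, -3.4]
finger_gap: 0.0217
grip_force: 60.0
cap up [400.5 296. ] home [399.4 303.1]
before
[[109 109 109 109 109 109 109 110 110 110]
 [108 109 109 108 109 108 109 109 110 109]
 [105 104 104 105 105 105 105 105 106 105]
 [117 125 121 116 113 111 109 106 106 106]
 [ 86  91  92  94 100 128 126 115 114 117]
 [ 90  82  80  78 134 134 132 126  93  94]
 [145 140 142 128 131 132 131 134  80  79]
 [ 75  87 100 110 118 129 141 140 140 147]
 [ 53  51  42  64  53  82  84  78  89 102]
 [ 31  34 119 124  71  57  57  64  33  34]
 [ 44 120 136 138  59  58  52 141 144  31]
 [ 31 136 133  70  54  59  54 139 139  77]
 [ 61 138 134  74  54  59  58 129 133 104]
 [ 59 133 132  72  64  59  68 124 135 114]
 [ 59 106
[... 657 characters left out ...]
6 132 136 138 102  51  51]
 [ 43 121 137 122 132 135 135 129 146  30]
 [ 30 137 134  53 133 135 136 107 140  77]
 [ 61 138 136  69  74 124 109 101 135 105]
 [ 61 134 133  85  64  57  62 118 137 116]
 [ 61 107 136 136  73  72  73 137 134 104]
 [ 58  49 136 140 149 150 141 133 136  60]
 [143 132 120 149 171 174 181 182 119  55]
 [100 110 119 131 141 141 137 136 146 105]
 [ 84 110 111  95  90  85  89 104 112 123]
 [118 152 165 160 151 169 168 146 124 102]]
t 24.7 grasp mm [371.9 143.1 134.3] turn [ 0.4 -0.2  0.1] TCP shift, new axes [ 0.1  1.8 -4.1] grasp shift, present axes [-0.3  0.9 -4.1] | F [ 0.1  0.  -4.8] gap 21.417358234347592 grip 59.999267924577 J [  7.4  11.4 119.6 -12.5  28.1 114.5]
```

The cap has moved from rows 292–298 to 301–308, which matches the home position. Now I'll check whether the mallet tilted in the grip.

```bash
cat > tilt.py <<'E'
from rig import get_image;import pickle,cv2,numpy as np
a=pickle.load(open("wb.pkl","rb"))["frame"];b=get_image("wrist")["frame"]
for n,f in(("ref",a),("now",b)):
    h=cv2.cvtColor(f,cv2.COLOR_RGB2HSV)[:,305:334,0].astype(float).mean(1);s=cv2.cvtColor(f,cv2.COLOR_RGB2HSV)[:,305:334,1].astype(float).mean(1)
    v=cv2.cvtColor(f,cv2.COLOR_RGB2HSV)[:,305:334,2].astype(float).mean(1)
    r=[i for i in range(40,200) if s[i]>132];m=cv2.cvtColor(f,cv2.COLOR_RGB2HSV)
    row=lambda y:[int(x) for x in np.nonzero((m[y,230:410,1]>130)&(m[y,230:410,0]<16))[0][[0,-1]]+230]
    g=np.diff(v[20:90]);print(n,"handle root row",r[0],"V step row",20+int(np.abs(g).argmax()),"handle span y=130,220",row(130),row(220))
E
python3 tilt.py
```

```text
ref handle root row 99 V step row 51 handle span y=130,220 [289, 351] [288, 351]
now handle root row 100 V step row 51 handle span y=130,220 [288, 349] [288, 350]
```

No tilt. Carry it back to the mat.

```bash
python3 -m pendant '[[[10,20,-10,0,0,0,-1],[10,35,-8,0,0,0,-1],[8,35,-8,0,0,0,-1],[0,35,0,0,0,0,-1],[0,35,0,0,0,0,-1],[0,35,0,0,0,0,-1],[0,30,0,0,0,0,-1],[0,30,0,0,0,0,-1]]]'
python3 -m pendant '[[[0,30,0,0,0,0,-1],[15,25,0,0,0,0,-1],[15,25,0,0,0,0,-1],[15,20,0,0,0,0,-1],[0,0,0,-3.1,0,7.8,-1],[0,0,0,-3.1,0,7.8,-1],[0,0,0,-3.1,0,7.8,-1],[0,0,0,0,0,0,-1]]]'
python3 go.py 0.438 -0.2445 0.056 -32.4 22
```

```text
t: 25.55
ee_pos: [0.3003, -0.1062, 0.3075]
eef_rot: [[0.918, -0.128, 0.374], [-0.116, -0.992, -0.056], [0.378, 0.008, -0.926]]
wrist_force: [0.1, 0.3, -4.5]
finger_gap: 0.0215
grip_force: 60.0
t: 26.35
ee_pos: [0.3292, -0.209, 0.3248]
eef_rot: [[0.78, -0.539, 0.318], [-0.497, -0.843, -0.207], [0.379, 0.003, -0.925]]
wrist_force: [-0.2, -0.1, -4.4]
finger_gap: 0.0214
grip_force: 60.0
t 26.4 grasp mm [ 376.1 -239.5  188.5] turn [ 0.2 -0.3 -0.1] TCP shift, new axes [  2.1 -28.3 143.4] grasp shift, present axes [  0.5 -29.5 143.3] | F [-0.2 -0.1 -4.4] gap 21.35014901804844 grip 59.968322552740574 J [-51.5   8.6 110.1  10.7  40.6  64.2]
```

```bash
python3 -m pendant '[[[0,-28,10,0,0,0,-1],[0,0,30,0,0,0,-1],[0,0,30,0,0,0,-1],[1,0,30,0,0,0,-1],[1,0,25,0,0,0,-1],[0,0,14,0,0,0,-1],[0,0,0,0,0,0,-1]]]'
python3 go.py 0.438 -0.2445 0.0496 -32.4 22
```

```text
t: 27.05
ee_pos: [0.3902, -0.2149, 0.1953]
eef_rot: [[0.784, -0.534, 0.317], [-0.494, -0.845, -0.203], [0.376, 0.003, -0.927]]
wrist_force: [0.0, -0.1, -3.9]
finger_gap: 0.0214
grip_force: 60.0
t 27.1 grasp mm [ 436.9 -244.8   58.8] turn [ 0.1 -0.1  0.2] TCP shift, new axes [-2.4 -0.6  8.8] grasp shift, present axes [-2.7 -0.9  8.8] | F [ 0.  -0.1 -3.9] gap 21.411563306418138 grip 59.99094542115927 J [-45.   27.4 112.1  14.1  19.4  64.8]
```

```bash
python3 -m pendant '[[[-2,0,4,0,0,0,-1],[-1,0,3,0,0,0,-1],[0,0,1,0,0,0,-1],[0,0,0,0,0,0,-1]]]'
python3 go.py 0.438 -0.2445 0.0496 -32.4 22
```

```text
t: 27.45
ee_pos: [0.3899, -0.2142, 0.1889]
eef_rot: [[0.781, -0.537, 0.319], [-0.496, -0.844, -0.206], [0.38, 0.003, -0.925]]
wrist_force: [-1.1, 1.2, -2.1]
finger_gap: 0.0216
grip_force: 60.0
t 27.4 grasp mm [ 436.9 -244.6   52.6] turn [ 0.2 -0.3  0. ] TCP shift, new axes [ 0.5 -0.2  3.1] grasp shift, present axes [-0.4 -0.7  3.1] | F [-1.1  1.2 -2.1] gap 21.564350148138047 grip 59.99261286109686 J [-45.   28.2 112.6  15.1  17.9  63.9]
```

```bash
python3 -m pendant '[[[-1,0,2,0,0,0,-1],[0,0,0,0,0,0,-1]]]'
python3 -m pendant '[[[0,0,0,0,0,0,-0.3],[0,0,0,0,0,0,0.3],[0,0,0,0,0,0,1],[0,0,0,0,0,0,1],[0,0,0,0,0,0,1],[0,0,0,0,0,0,1],[0,0,0,0,0,0,1],[0,0,0,0,0,0,1]]]'
python3 -m pendant '[[[0,0,0,0,0,0,1],[0,0,0,0,0,0,1],[0,0,-15,0,0,0,1],[0,0,-30,0,0,0,1],[0,0,-40,0,0,0,1],[0,0,-40,0,0,0,1],[0,0,-40,0,0,0,1],[0,0,0,0,0,0,1]]]'
sed -i 's/m=cv2.inRange/m=cv2.inRange/' hand.py; python3 hand.py
```

```text
t: 27.65
ee_pos: [0.3898, -0.2141, 0.1865]
eef_rot: [[0.781, -0.537, 0.32], [-0.496, -0.844, -0.207], [0.381, 0.003, -0.925]]
wrist_force: [-3.0, 1.2, 1.6]
finger_gap: 0.0218
grip_force: 60.0
t: 28.45
ee_pos: [0.3897, -0.2141, 0.1862]
eef_rot: [[0.781, -0.537, 0.319], [-0.496, -0.844, -0.205], [0.379, 0.002, -0.925]]
wrist_force: [0.1, -0.1, 0.1]
finger_gap: 0.0833
grip_force: 0.0
t: 29.25
ee_pos: [0.3364, -0.1795, 0.3425]
eef_rot: [[0.779, -0.537, 0.324], [-0.494, -0.844, -0.211], [0.387, 0.005, -0.922]]
wrist_force: [-0.1, -0.2, -0.4]
finger_gap: 0.0881
grip_force: 0.0
expected px [319.6958 213.4693]
[[ 13 151 166]
 [ 13 154 189]
 [ 13 155 188]
 [ 13 156 195]
 [ 14 156 201]
 [ 14 158 199]
 [ 13 155 187]]
1 [ 304  114   31  212 6243] [318.7283 219.1645]
n 202 w 29.0
mid [ 0.4373 -0.2452  0.0615] yaw -32.15558616984125 ends [ 0.5009 -0.2849  0.0615] [ 0.3763 -0.2066  0.0615]
```

The mallet stands as before (handle line unchanged). Now shut the door.

```bash
python3 -m pendant '[[[0,0,-20,0,-7.5,0,-1],[0,0,-20,0,-7.5,0,-1],[0,0,-15,0,-7.5,0,-1],[0,0,0,0,0,-8.2,-1],[0,0,0,0,0,-8.2,-1],[0,0,0,0,0,-8.2,-1],[0,0,0,0,0,0,-1]]]'
python3 go.py 0.580 0.330 0.31 -7 0;python3 go.py 0.45 0.0 0.31 -7 0
```

```text
t: 30.0
ee_pos: [0.3252, -0.1725, 0.3903]
eef_rot: [[0.991, -0.136, -0.006], [-0.136, -0.991, 0.002], [-0.006, -0.001, -1.0]]
wrist_force: [-0.2, -0.1, -0.9]
finger_gap: 0.0346
grip_force: 0.0
t 30.0 grasp mm [ 324.4 -172.2  243. ] turn [-0.1  0.4 -0.8] TCP shift, new axes [ 191.6 -529.8  -67. ] grasp shift, present axes [ 184.7 -532.4  -67.5] | F [-0.2 -0.1 -0.9] gap 34.61628880621684 grip 0.0 J [-46.5   4.1 101.2  -0.2  75.1  51.3]
t 30.0 grasp mm [ 324.4 -172.2  243. ] turn [-0.1  0.4 -0.8] TCP shift, new axes [ 102.8 -186.5  -67. ] grasp shift, present axes [ 100.7 -187.8  -67.4] | F [-0.2 -0.1 -0.9] gap 34.61628880621684 grip 0.0 J [-46.5   4.1 101.2  -0.2  75.1  51.3]
```

```bash
python3 -m pendant '[[[0,-20,-35,0,0.4,-0.8,-1],[5,-45,-32,0,0,0,-1],[5,-45,0,0,0,0,-1],[5,-45,0,0,0,0,-1],[5,-45,0,0,0,0,-1],[20,-45,0,0,0,0,-1],[20,-45,0,0,0,0,-1],[20,-45,0,0,0,0,-1]]]'
python3 -m pendant '[[[20,-45,0,0,0,0,-1],[20,-45,0,0,0,0,-1],[20,-45,0,0,0,0,-1],[20,-30,0,0,0,0,-1],[20,-30,0,0,0,0,-1],[0,0,0,0,0,0,-1]]]'
python3 go.py 0.580 0.330 0.258 -7 0
```

```text
t: 30.8
ee_pos: [0.4459, 0.1483, 0.4544]
eef_rot: [[0.992, -0.127, 0.001], [-0.127, -0.992, -0.001], [0.001, 0.001, -1.0]]
wrist_force: [0.7, -1.1, 0.6]
finger_gap: 0.0007
grip_force: 0.0
t: 31.4
ee_pos: [0.5705, 0.3299, 0.4517]
eef_rot: [[0.992, -0.125, -0.001], [-0.125, -0.992, -0.002], [-0.001, 0.002, -1.0]]
wrist_force: [-0.9, -0.7, -0.5]
finger_gap: 0.0003
grip_force: 0.0
t 31.4 grasp mm [570.3 329.7 304.4] turn [ 0.1  0.1 -0.2] TCP shift, new axes [ 9.5 -1.3 46.4] grasp shift, present axes [ 9.7 -1.6 46.4] | F [-0.9 -0.7 -0.5] gap 0.2970986716197157 grip 0.0 J [ 19.8  32.2  49.1  -0.1  98.8 117. ]
```

```bash
python3 -m pendant '[[[8,0,25,0,0,0,-1],[0,0,21,0,0,0,-1],[0,15,0,0,0,0,-1],[0,15,0,0,0,0,-1],[0,15,0,0,0,0,-1],[0,15,0,0,0,0,-1],[0,15,0,0,0,0,-1],[0,15,0,0,0,0,-1]]]'
python3 -m pendant '[[[0,15,0,0,0,0,-1],[0,15,0,0,0,0,-1],[0,15,0,0,0,0,-1],[0,15,0,0,0,0,-1],[0,10,0,0,0,0,-1],[0,0,0,0,0,0,-1]]]'
python3 go.py 0.558 0.152 0.258 -7 0
```

```text
t: 32.2
ee_pos: [0.5648, 0.2356, 0.4099]
eef_rot: [[0.992, -0.124, 0.002], [-0.124, -0.992, -0.001], [0.002, 0.0, -1.0]]
wrist_force: [-0.8, 3.4, -0.4]
finger_gap: 0.0
grip_force: 1.5
t: 32.8
ee_pos: [0.5567, 0.1658, 0.4099]
eef_rot: [[0.992, -0.125, 0.003], [-0.125, -0.992, -0.002], [0.003, 0.002, -1.0]]
wrist_force: [0.4, -0.3, 0.0]
finger_gap: 0.0004
grip_force: 0.0
t 32.8 grasp mm [557.2 165.5 262.6] turn [ 0.1 -0.2 -0.2] TCP shift, new axes [ 3.  13.6  4.6] grasp shift, present axes [ 2.5 13.3  4.6] | F [ 0.4 -0.3  0. ] gap 0.3908037458377378 grip 0.0 J [  4.9  24.7  68.7  -0.1  86.4 102.1]
```

```bash
python3 -m pendant '[[[0,6,0,0,0,0,-1],[0,4,0,0,0,0,-1],[0,3,0,0,0,0,-1],[0,2,0,0,0,0,-1]]]'
python3 -m pendant '[[[0,2,0,0,0,0,-1],[0,0,0,0,0,0,-1]]]'
```

```text
t: 33.2
ee_pos: [0.5548, 0.1525, 0.4098]
eef_rot: [[0.992, -0.123, 0.003], [-0.123, -0.992, -0.0], [0.003, -0.0, -1.0]]
wrist_force: [2.6, 9.8, 1.7]
finger_gap: 0.0003
grip_force: 5.3
t: 33.4
ee_pos: [0.5545, 0.1518, 0.4099]
eef_rot: [[0.993, -0.122, 0.004], [-0.122, -0.993, 0.004], [0.004, -0.004, -1.0]]
wrist_force: [4.9, 13.7, 1.0]
finger_gap: 0.0002
grip_force: 6.7
```

The door is against its shut stop (14 N). Back off and check by image comparison.

```bash
python3 -m pendant '[[[0,-12,0,0,0,0,-1],[0,0,-40,0,0,0,-1],[-40,0,-40,0,0,0,-1],[-40,-30,0,0,0,0,-1],[-40,-30,0,0,0,0,-1],[-30,-30,0,0,0,0,-1],[0,0,0,0,0,0,-1],[0,0,0,0,0,0,-1]]]'
python3 - <<'E'
from h import *
from rig import get_image,state
S0=pickle.load(open("d0.pkl","rb"))["scene"];S=get_image("scene");f=S["frame"]
def sh(nm,x0,y0,x1,y1,ref=S0["frame"]):
    t=ref[y0:y1,x0:x1];r=cv2.matchTemplate(f[y0-15:y1+15,x0-40:x1+40],t,cv2.TM_CCOEFF_NORMED);_,v,_,l=cv2.minMaxLoc(r);print(nm,(l[0]-40,l[1]-15),round(v,2))
sh("tab",402,208,426,236);sh("tin",270,340,320,398);sh("tape",240,315,272,356);sh("spray",145,290,182,358);sh("offcut",175,350,247,392);sh("jar",484,215,516,252);sh("spanner",115,290,138,348)
sh("cap(vs home)",388,300,410,310,pickle.load(open("s3.pkl","rb"))["frame"])
def proj(d,P):
    c=np.array(d["rotation"]).T@(np.array(P)-np.array(d["xyz"]));return np.array([d["fx"]*c[0]/c[2]+d["cx"],d["fy"]*c[1]/c[2]+d["cy"]])
g=cv2.cvtColor(f,cv2.COLOR_RGB2HSV)
m=cv2.inRange(g,(12,60,70),(25,160,255))
R=np.array([[np.cos(np.radians(-32.2)),-np.sin(np.radians(-32.2))],[np.sin(np.radians(-32.2)),np.cos(np.radians(-32.2))]])
for c in((25,25),(25,-25),(-25,25),(-25,-25),(31,31),(31,-31)):
    p=np.array([.53,-.3037])+R@(np.array(c)/1e3);q=proj(S,(*p,.089)).astype(int);print(c,q,g[q[1],q[0]])
print(state()["t"],state()["wrist_force"])
E
```

```text
t: 34.2
ee_pos: [0.4222, 0.2702, 0.4847]
eef_rot: [[0.993, -0.122, 0.003], [-0.122, -0.993, -0.002], [0.003, 0.001, -1.0]]
wrist_force: [-0.4, -0.5, -0.1]
finger_gap: 0.0006
grip_force: 0.0
tab (-3, 0) 0.6
tin (0, 0) 1.0
tape (0, 0) 1.0
spray (0, 0) 1.0
offcut (0, 0) 1.0
jar (0, 0) 1.0
spanner (0, 0) 1.0
cap(vs home) (0, 0) 0.99
(25, 25) [218 278] [ 17 127 149]
(25, -25) [201 269] [ 17 120 170]
(-25, 25) [232 264] [ 16 135 130]
(-25, -25) [215 256] [ 16 117 183]
(31, 31) [219 280] [ 15 124  68]
(31, -31) [198 270] [ 17 116 194]
34.25 [ 0.49482046  0.10178627 -0.3984084 ]
```

Run:
```python
from h import *
from rig import get_image
a=pickle.load(open("d0.pkl","rb"))["scene"]["frame"];b=get_image("scene")["frame"];o=pickle.load(open("s3.pkl","rb"))["frame"]
G=lambda f:cv2.cvtColor(f,cv2.COLOR_RGB2GRAY)
for nm,(x0,y0,x1,y1) in dict(edgeR=(430,240,450,258),edgeR2=(425,262,452,272),low=(372,284,385,296),tabtop=(404,214,426,222)).items():
    r=cv2.matchTemplate(G(b)[y0:y1,x0-15:x1+15],G(a)[y0:y1,x0:x1],cv2.TM_CCOEFF_NORMED)[0];print(nm,"shift",r.argmax()-15,round(float(r.max()),2))
for y in(218,226):print("row",y,"\n",G(a)[y,396:434].tolist(),"\n",G(b)[y,396:434].tolist())
```

```text
edgeR shift 0 0.76
edgeR2 shift 0 0.89
low shift -4 0.92
tabtop shift -5 0.68
row 218 
 [152, 153, 153, 152, 152, 153, 153, 155, 132, 94, 54, 66, 82, 82, 80, 80, 81, 80, 80, 79, 79, 79, 79, 78, 75, 85, 134, 154, 152, 152, 152, 152, 152, 151, 151, 151, 151, 150] 
 [87, 89, 88, 88, 88, 89, 82, 82, 83, 81, 82, 83, 81, 80, 80, 81, 82, 82, 81, 80, 81, 86, 89, 88, 87, 86, 83, 119, 150, 154, 154, 154, 152, 152, 152, 152, 152, 152]
row 226 
 [152, 152, 151, 152, 153, 152, 152, 150, 148, 145, 110, 80, 82, 82, 82, 81, 81, 81, 80, 81, 81, 82, 81, 80, 105, 139, 149, 147, 147, 147, 146, 147, 147, 147, 147, 148, 148, 149] 
 [88, 88, 88, 88, 88, 83, 82, 83, 82, 83, 82, 80, 81, 82, 81, 82, 83, 83, 85, 76, 55, 34, 46, 75, 87, 86, 84, 86, 85, 85, 85, 84, 82, 114, 144, 150, 149, 150]
```

The tab now sits about 10 mm further towards shut than at the start, so the door began slightly ajar. The tab travelled about 0.15 m between the two hard stops, so it is fully shut now. Bystanders checked show no shift, the plunger is home, and the mallet is standing.

```bash
python3 -c "from rig import hand_in;print(hand_in())"
```

```text
the job is handed in; nothing more can be done
None
```

I handed the job in at about 34 s of the 72 s allowed: the plunger is home, the mallet stands head-down on the mat, and the door is shut against its stop. The six bystanders I compared had not moved; I did not check the screwdriver, and the hand-in returned no verdict.

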